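Transfer the layering containers from carry rack to bench stand in order

TASK

The ceramist has lined up four containers in the aluminium carry rack in the order of use. Move them all to the pale grey bench stand, one to a compartment, in the same order from left to right as seen from the robot: the leftmost goes in the leftmost compartment, and so on. Keep them upright, and put each one down on the floor of its compartment rather than letting it drop.

Things in the scene. Friction and masses are not known exactly. Their poses are not given: they have to be found in the camera images.
- squat_pot: Closed squat screw-top pot, beige body with a white lid, 46 mm diameter, 42 mm high. Rigid, loose, 50 to 130 g. Origin: centre of its underside, z up. Starts upright in its cup of the carry rack. Grip it across its round side; 32 mm above its underside suits all four.
- middle_jar: Closed medium screw-top jar, beige body with a white lid, 40 mm diameter, 55 mm high. Rigid, loose, 50 to 130 g. Origin: centre of its underside, z up. Starts upright in its cup of the carry rack. Grip it across its round side; 32 mm above its underside suits all four.
- slim_jar: Closed slim tall screw-top jar, beige body with a white lid, 31 mm diameter, 70 mm high. Rigid, loose, 50 to 130 g. Origin: centre of its underside, z up. Starts upright in its cup of the carry rack. Grip it across its round side; 32 mm above its underside suits all four.
- dropper_bottle: Closed dropper bottle: beige round body of 36 mm diameter and straight side up to 46 mm, then a shoulder and a narrow white conical nozzle, 78 mm high in all. Rigid, loose, 50 to 130 g. Origin: centre of its underside, z up. Starts upright in its cup of the carry rack. Grip it across its round side; 32 mm above its underside suits all four.
- cup_squat_pot: Black rubber locating cup, fixed on the carry rack, in which the squat pot starts: outer diameter 58 mm, bore 51 mm, 8 mm high, floor 2 mm thick. Origin: centre of its underside (5 mm above the table). It stays where it is when the container is taken out, so its place in the row shows where the container stood. The order of the cups varies.
- cup_middle_jar: Black rubber locating cup, fixed on the carry rack, in which the middle jar starts: outer diameter 52 mm, bore 45 mm, 8 mm high, floor 2 mm thick. Origin: centre of its underside (5 mm above the table). It stays where it is when the container is taken out, so its place in the row shows where the container stood. The order of the cups varies.
- cup_slim_jar: Black rubber locating cup, fixed on the carry rack, in which the slim jar starts: outer diameter 43 mm, bore 36 mm, 8 mm high, floor 2 mm thick. Origin: centre of its underside (5 mm above the table). It stays where it is when the container is taken out, so its place in the row shows where the container stood. The order of the cups varies.
- cup_dropper_bottle: Black rubber locating cup, fixed on the carry rack, in which the dropper bottle starts: outer diameter 48 mm, bore 41 mm, 8 mm high, floor 2 mm thick. Origin: centre of its underside (5 mm above the table). It stays where it is when the container is taken out, so its place in the row shows where the container stood. The order of the cups varies.
- carry_rack: Source: fixed aluminium rack, base 76 (x) by 276 mm (y), 5 mm thick; 55 mm high end cheeks with black grip bars; four rubber cups at y = +99, +33, -33, -99 mm on its y axis. Origin: centre of its underside, on the table; x away from the robot, +y to its left end seen from the robot, turned at most 17 degrees. Stands left or right of the robot's centre line.
- bench_stand: Target: fixed pale grey tray 76 (x) by 276 mm (y), empty; four open compartments centred at x = 0, y = +99, +33, -33, -99 mm, each 68 (x) by 62 mm (y) inside; floor 8 mm, dividers and rim up to 18 mm above the table. Origin: centre of underside, on the table; +y to its left end seen from the robot, turned at most 17 degrees. On the other side from the carry rack.

How it is judged:
By the outcome, as a careful person would: the job done as asked, in the order asked, and still so for the second after the job is handed in, with the robot touching nothing.
It also fails if it takes over 115 s, if anything falls off the work surface, if the arm or the gripper's body presses on something with over 40 N, if the wrist force passes 120 N, or if a joint passes its speed limit or range.

ROBOT

A 6-joint arm with a two-finger parallel gripper is mounted at the origin on the work surface. World frame = base frame: x ahead of the robot, y to its left, z up, the work surface at z = 0. Lengths are in m, angles in rad, forces in N, time in s.
With the tool pointing down it reaches from about 0.275 to 0.875 m from the base axis. Payload 12.5 kg.
Tool frame: the origin (TCP) lies on the centre line of the jaws, within the pads' length; the fingertips stand r.finger_overhang ahead of it and the grasp point (between the pads) lies 3 mm ahead of it (r.finger_overhang is the distance from the TCP to the fingertips, in m); z points along the fingers, y is the line along which they close (so a half turn about z gives the same grasp; the last joint's range is limited). The gripper opens to 85 mm and grips with 20 to 120 N. Pads are 22 mm wide; open, the fingers measure 114 mm over their backs; the gripper's body (76 mm by 85 mm) begins 54 mm behind the grasp point. The pads swing forward as they close: fully open they stand 13 mm farther back than shut.
Start: joints at [1.17, 0.351, 1.652, -0, 1.139, -0.085], TCP at [0.171, 0.523, 0.253] pointing down, gripper open.
Joint ranges: [-2.75, 2.75], [-0.79, 2.1], [0.01, 2.65], [-1.57, 4.71], [0.07, 3.14], [-2.87, 2.87]. Speed limits (rad/s): [2.22, 2.22, 2.79, 3.14, 3.14, 3.14].

INTERFACE

Orientations are given as a unit quaternion [x, y, z, w].
In Python, from cell import r, optics gives the robot as it stands. The module is installed in compiled form; this text tells all that it offers. Calls block until the motion is done:
- r.move_to(position, orientation): joint-space move of the TCP to a pose.
- r.move_linear(position, rot=None, vel=0.15): straight line of the TCP; rot=None keeps the orientation; vel is the mean speed in m/s.
- r.set_joints(angles): joint-space move.
- r.set_gripper(opening, squeeze=None): opening from 0.0 (shut) to 1.0 (fully open); squeeze is the grip in N (None keeps the last); returns when the fingers have stopped.
- r.sleep(seconds).
- r.inverse_kinematics(position, orientation): joint angles nearest the present ones, or None.
- optics.get_image(name): name is "scene" or "side" or "wrist"; returns a dict with "pixels" (420x560x3 uint8, red, green, blue), "depth" (420x560 float32, m along the optical axis (not along the pixel's ray), 0 where there is no reading), "fx", "fy", "cx", "cy" (pixels), "camera_from_world" (4x4, takes a point from world to camera coordinates); the wrist camera has in their place "mount" (4x4, takes a point from camera to tool coordinates, whose origin is the TCP and whose axes are the flange's). Camera axes: x right, y down, z forward; pixel columns grow to the right and rows downward; lengths in m; the calibration is good to about 2 mm. A picture is of the moment at which its call begins: read the wrist's pose just before it.
A pose or a line that the arm cannot do raises r.PlanningError and nothing moves.
- r.hand_in(): hands the job in; it is judged then, once.
Readings, each from a call of its own:
- r.current_t(): time.
- r.current_q(): joint angles.
- r.current_qvel(): joint speeds.
- r.current_effort(): joint torques, N m.
- r.current_tool_pos(): TCP position.
- r.current_ee_rot(): TCP orientation.
- r.current_contact_force(): force on the tool from outside, world axes, zero at the start.
- r.current_torque(): the same for the moment, N m.
- r.current_opening(): opening from 0.0 (shut) to 1.0 (fully open).
- r.current_finger_force(): force on a finger pad.
Only numpy, scipy, OpenCV 4.12 (cv2) and the standard library are available. Lean on these libraries where they do the work, as an engineer would, in place of code of your own. Each camera call takes 0.05 s, during which the arm holds its last target. There are 200 camera calls.

## Working session

There is one attempt and no reset: what is moved stays moved. The work goes in short steps, each a Python script; the robot and the scene stay as the last script left them, time stands still between calls to the robot, and variables do not carry over. Pictures are saved under pics/ and viewed, at most 14 in all, crops included, and the job is handed in when it is done.

```bash
mkdir -p pics; python3 - <<'E'
from cell import r, optics
import cv2, numpy as np, pickle
d={}
for n in("scene","side","wrist"):
    im=optics.get_image(n); d[n]=im
    cv2.imwrite(f"pics/{n}0.png",im["pixels"][:,:,::-1])
    print(n,im["fx"],im["cx"],im["cy"],im.get("camera_from_world",im.get("mount")), (im["depth"]>0).mean())
pickle.dump(d,open("d.pkl","wb"))
print(r.current_t(),r.current_tool_pos(),r.current_ee_rot(),r.finger_overhang)
E
```

```text
scene 514.8545503980988 280.346059218797 219.36664242001206 [[ 0.22124213  0.97520462 -0.00527916 -0.12131399]
 [ 0.72654772 -0.16843612 -0.6661514  -0.36211654]
 [-0.65052312  0.1435452  -0.74579786  1.6488736 ]
 [ 0.          0.          0.          1.        ]] 0.9957993197278912
side 513.8726177660216 281.6093135873076 209.89746683629528 [[ 0.66220401 -0.74889518 -0.02533484 -0.33897661]
 [-0.39172308 -0.31715935 -0.86369148  0.23474171]
 [ 0.63877921  0.5818642  -0.50338373  0.70481076]
 [ 0.          0.          0.          1.        ]] 0.9958801020408163
wrist 292.3502851503439 279.03121308926245 211.26125510136418 [[ 5.44520086e-04 -9.65009616e-01 -2.62213928e-01  6.57533788e-02]
 [ 9.99999821e-01  4.60837231e-04  3.80634356e-04 -8.12752080e-05]
 [-2.46477874e-04 -2.62214088e-01  9.65009695e-01 -1.20648641e-01]
 [ 0.00000000e+00  0.00000000e+00  0.00000000e+00  1.00000000e+00]] 0.9933971088435374
0.15 [0.17069365 0.52262105 0.25289068] [ 1.57232246e-01  9.87561564e-01 -4.12931857e-04 -9.26226359e-05] 0.022
```

View pics/scene0.png

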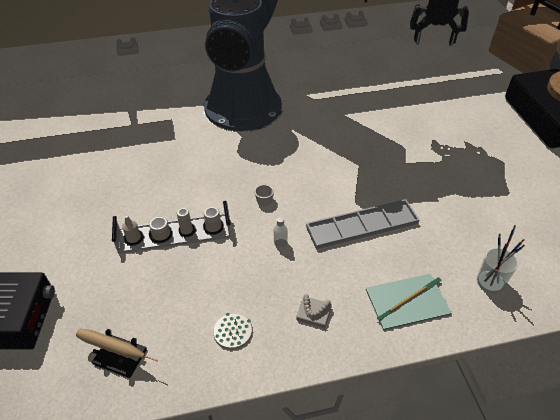

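View pics/side0.png

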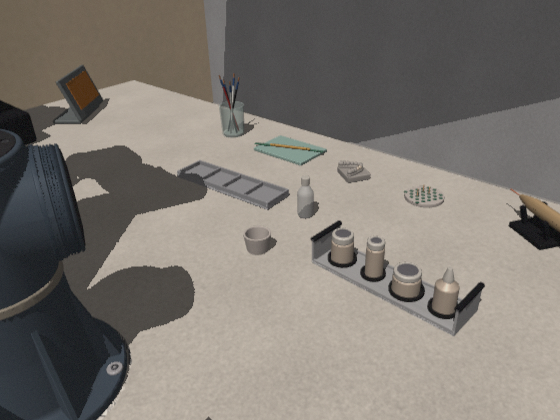

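The scene view faces the robot, so image right is the robot's left. The rack is on the robot's right, around (172,232), and the stand is on its left, around (363,225). From the robot's left, the order is middle (212,215), slim (183,220), squat (159,228), dropper (131,230). A loose white bottle and a small cup stand between the rack and the stand. Next I'll measure using depth points.

```bash
cat > h.py <<'E'
import numpy as np, cv2
def cloud(im, T=None):
    """world points (HxWx3) from depth; T = world_from_camera"""
    v,u=np.mgrid[:420,:560]; z=im["depth"].astype(float)
    P=np.stack([(u-im["cx"])/im["fx"]*z,(v-im["cy"])/im["fy"]*z,z],-1)
    if T is None: T=np.linalg.inv(im["camera_from_world"])
    W=P@T[:3,:3].T+T[:3,3]; W[z<=0]=np.nan
    return W
def rect(pts):
    (c,(w,h),_)=R=cv2.minAreaRect((pts*1000).astype(np.float32)); b=cv2.boxPoints(R)
    e=max((b[1]-b[0],b[2]-b[1]),key=np.linalg.norm); e=e*np.sign(e[1])
    return np.array(c)/1000, max(w,h), min(w,h), np.arctan2(-e[0],e[1])  # yaw of local y axis vs world y
E
python3 - <<'E'
import pickle; from h import *
d=pickle.load(open("d.pkl","rb"))
for n in("scene","side"):
    W=cloud(d[n]); Z=W[...,2]
    S=(W[...,0]>.2)&(W[...,0]<.85)&(abs(W[...,1])<.5)
    print(n,"table z",np.nanmedian(Z[S]),np.nanstd(Z[S&(Z<.004)]))
    for lo in (.006,.03):
        m=(S&(Z>lo)&(Z<.12)).astype(np.uint8)
        k,lab,st,_=cv2.connectedComponentsWithStats(m)
        for i in range(1,k):
            if st[i,4]<60: continue
            p=W[lab==i]; c,L,w,a=rect(p[:,:2]); print(lo,st[i],"c",c.round(4),"LxW",round(L),round(w),"yaw",round(np.degrees(a),1),"zmax",np.percentile(p[:,2],[50,98]).round(4))
E
```

```text
scene table z -5.100898742282922e-08 0.12075943599575821
0.006 [254 184  20  22 299] c [ 0.4235 -0.017 ] LxW 55 48 yaw -70.9 zmax [0.0253 0.0384]
0.006 [ 306  199  114   49 2414] c [0.5692 0.2078] LxW 278 84 yaw 4.8 zmax [0.0095 0.02  ]
0.006 [197 201  34  39 680] c [ 0.4922 -0.1591] LxW 83 79 yaw 87.8 zmax [0.0373 0.0635]
0.006 [ 112  208   87   44 1722] c [ 0.4863 -0.3015] LxW 200 82 yaw -2.5 zmax [0.0322 0.077 ]
0.006 [274 217  14  30 328] c [ 0.5816 -0.0072] LxW 32 29 yaw -16.3 zmax [0.0513 0.0884]
0.006 [ 477  246   41   46 1277] c [0.8004 0.44  ] LxW 72 68 yaw 31.3 zmax [0.0591 0.1137]
0.006 [ 366  274   84   49 2126] c [0.8003 0.238 ] LxW 177 99 yaw 0.0 zmax [0.0083 0.0147]
0.006 [296 294  36  33 764] c [0.7903 0.0199] LxW 66 59 yaw -30.8 zmax [0.0167 0.0312]
0.006 [213 313  39  36 998] c [ 0.7941 -0.1614] LxW 83 82 yaw -40.9 zmax [0.0086 0.0132]
0.006 [  76  329   80   48 1842] c [ 0.8011 -0.3966] LxW 176 71 yaw -32.4 zmax [0.0488 0.0642]
0.03 [254 184  20  16 106] c [ 0.4235 -0.017 ] LxW 55 48 yaw -70.9 zmax [0.0343 0.0393]
0.03 [223 201   8  30 109] c [ 0.4941 -0.1243] LxW 
[... 1690 characters left out ...]

0.03 [297 175  17  33 407] c [ 0.5726 -0.0112] LxW 33 27 yaw 39.3 zmax [0.0565 0.0906]
0.03 [511 189  49  44 811] c [ 0.8059 -0.3814] LxW 143 54 yaw -52.5 zmax [0.056  0.0658]
0.03 [311 220  43  36 914] c [ 0.4908 -0.1514] LxW 79 62 yaw 86.7 zmax [0.0524 0.0645]
0.03 [243 225  28  19 261] c [ 0.4238 -0.0175] LxW 52 50 yaw -24.6 zmax [0.0359 0.0394]
0.03 [365 236  20  34 571] c [ 0.4862 -0.2314] LxW 30 29 yaw -87.4 zmax [0.0611 0.0795]
0.03 [392 262  30  27 650] c [ 0.4839 -0.294 ] LxW 45 45 yaw -6.4 zmax [0.0492 0.0523]
0.03 [433 267  27  40 690] c [ 0.4764 -0.3628] LxW 36 27 yaw 18.9 zmax [0.0555 0.0854]
0.03 [454 282  31  40 439] c [ 0.4816 -0.3979] LxW 79 10 yaw 86.1 zmax [0.0538 0.0581]
```

View pics/wrist0.png

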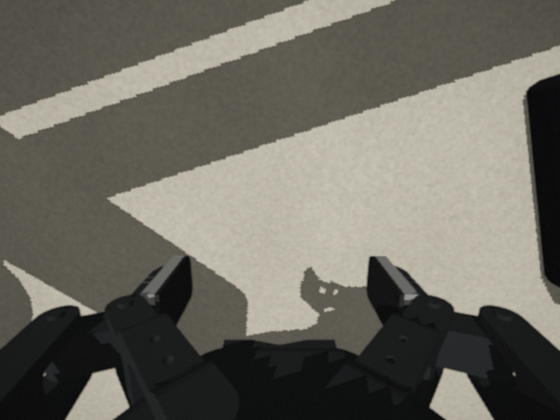

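The two cameras agree to about 2 mm:

| | Centre (m) | Yaw |
|---|---|---|
| Rack | (0.4874, -0.2605) | -2.6° |
| Stand | (0.568, 0.2075) | +4.6° |

The lid centres match the ±33/±99 mm pitch, and the heights match the sizes given. I'll check both with the wrist camera on the way.

```bash
cat >> h.py <<'E'
from cell import r, optics
from scipy.spatial.transform import Rotation as Ro
RACK=(np.array([.4874,-.2605]),np.radians(-2.6)); STAND=(np.array([.568,.2075]),np.radians(4.6))
def loc(f,y,x=0.):
    c,a=f; return c+x*np.array([np.cos(a),np.sin(a)])+y*np.array([-np.sin(a),np.cos(a)])
def quat(f):   # tool down, tool x along frame y, jaws close along frame x
    return (Ro.from_euler("z",f[1]+np.pi/2)*Ro.from_euler("x",np.pi)).as_quat()
def wrist():
    p=np.array(r.current_tool_pos()); q=r.current_ee_rot(); im=optics.get_image("wrist")
    T=np.eye(4); T[:3,:3]=Ro.from_quat(q).as_matrix(); T[:3,3]=p
    return im, cloud(im,T@im["mount"])
E
python3 - <<'E'
from h import *
for n,f in(("stand",STAND),("rack",RACK)):
    r.move_to([*loc(f,-.11),.33],quat(f)); im,W=wrist(); cv2.imwrite(f"pics/w_{n}.png",im["pixels"][:,:,::-1])
    Z=W[...,2]; print(n,r.current_t(),r.current_q(),r.current_contact_force())
    near=(np.hypot(*(W[...,:2]-f[0]).transpose(2,0,1))<.2)
    print("table",np.nanmedian(Z[near&(abs(Z)<.005)]))
    for lo in(.006,.03):
        k,lab,st,_=cv2.connectedComponentsWithStats((near&(Z>lo)&(Z<.12)).astype(np.uint8))
        for i in range(1,k):
            if st[i,4]<100: continue
            p=W[lab==i]; c,L,w,a=rect(p[:,:2]); print(lo,st[i],"c",c.round(4),"LxW",round(L),round(w),"yaw",round(np.degrees(a),1),"z",np.percentile(p[:,2],[50,98]).round(4))
E
python3 -c "
import cv2,numpy as np
cv2.imwrite('pics/w_both.png',cv2.resize(np.hstack([cv2.imread('pics/w_stand.png'),cv2.imread('pics/w_rack.png')]),(800,300)))"
```

```text
stand 2.325 [8.98820525e-02 3.51013161e-01 1.45946838e+00 1.27576674e-04
 1.33126581e+00 8.16222783e-03] [ 0.68830289 -0.13107172 -0.00183883]
table 0.00015691021438349328
0.006 [  252     0    59   198 10743] c [0.5704 0.2006] LxW 263 76 yaw 4.5 z [0.0084 0.019 ]
0.006 [402  52  20 100 763] c [0.7602 0.2188] LxW 133 15 yaw 1.7 z [0.0081 0.0098]
rack 4.1167 [-7.29704660e-01  3.96063962e-01  1.39484407e+00  1.64437311e-04
  1.35062925e+00 -6.85637795e-01] [-0.05156125 -0.12111744 -0.52488857]
table 0.00019282259730252216
0.006 [ 250    0   58  205 1565] c [ 0.4885 -0.2689] LxW 265 76 yaw -2.2 z [0.0097 0.0556]
0.006 [ 257    0   43   45 1482] c [ 0.491  -0.1624] LxW 56 52 yaw 86.0 z [0.0533 0.0632]
0.006 [262  52  42  42 969] c [ 0.4907 -0.2263] LxW 54 45 yaw -31.6 z [0.0748 0.0779]
0.006 [ 258  105   43   43 1332] c [ 0.487  -0.2951] LxW 60 59 yaw -84.9 z [0.0478 0.0504]
0.006 [262 155  34  35 833] c [ 0.4837 -0.362 ] LxW 52 50 yaw -8.2 z [0.055  0.0845]
0.03 [263   0  33  34 956] c [ 0.492  -0.1692] LxW 39 26 yaw 87.0 z [0.0609 0.0633]
0.03 [267  54  26  33 669] c [ 0.4903 -0.2306] LxW 30 29 yaw 55.8 z [0.0759 0.0781]
0.03 [263 106  33  35 913] c [ 0.4869 -0.2931] LxW 43 43 yaw -48.4 z [0.0484 0.0505]
0.03 [267 161  26  28 557] c [ 0.4845 -0.3606] LxW 35 34 yaw -1.4 z [0.0577 0.0848]
0.03 [253 197  55   8 434] c [ 0.4836 -0.3967] LxW 76 9 yaw 87.4 z [0.0539 0.0562]
```

View pics/w_both.png

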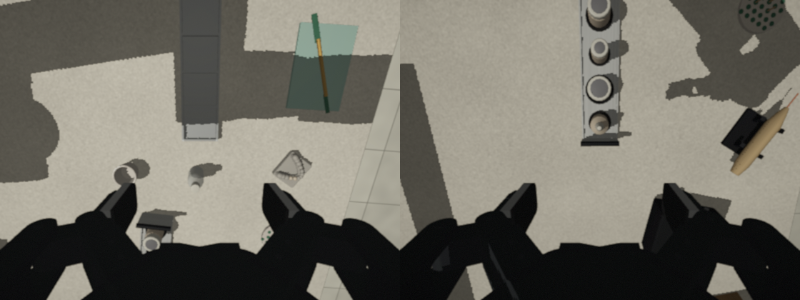

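The wrist view confirms it: the rack row runs from the top of the right half (middle) down to dropper at (600,125), and the stand at (200,70) is empty. I'll use the combined estimates and move the dropper first.

```bash
cat >> h.py <<'E'
RACK=(np.array([.488,-.2612]),np.radians(-2.5)); STAND=(np.array([.569,.2073]),np.radians(4.6))
F=lambda: np.array(r.current_contact_force())
def transfer(y, HI=.2, dx=0., dy=0.):
    p=loc(RACK,y); r.set_gripper(1.0); r.move_to([*p,HI],quat(RACK)); f0=F()
    r.move_linear([*p,.042],vel=.12); print("down",(F()-f0).round(2))
    r.set_gripper(0.,squeeze=45); print("grip",round(r.current_opening(),3),round(r.current_finger_force(),1),(F()-f0).round(2))
    r.move_linear([*p,.06],vel=.04); r.move_linear([*p,HI],vel=.15); print("held",round(r.current_opening(),3),(F()-f0).round(2))
    p=loc(STAND,y+dy,dx); r.move_to([*p,HI],quat(STAND)); r.move_linear([*p,.06],vel=.12); r.move_linear([*p,.0465],vel=.03); r.sleep(.2); f1=F()
    z=.0465
    while z>.0405:
        z-=.0005; r.move_linear([*p,z],vel=.01); df=F()-f1
        if df[2]>2.5: break
    print("place z",round(r.current_tool_pos()[2],4),z,df.round(2)); r.sleep(.2)
    r.set_gripper(1.0); print("open",(F()-f1).round(2)); r.move_linear([*p,HI],vel=.15); print("t",r.current_t())
E
python3 - <<'E'
from h import *
transfer(-.099)
im=optics.get_image("scene"); cv2.imwrite("pics/s1.png",im["pixels"][150:300,80:480,::-1].repeat(2,0).repeat(2,1))
E
```

```text
down [ 0.03  0.01 -1.18]
grip 0.404 45.0 [-1.25  0.15  3.55]
held 0.405 [-0.72  0.83 -2.3 ]
place z 0.0434 0.043 [-1.42  0.75  6.09]
open [0.01 0.15 0.54]
t 16.15
```

View pics/s1.png

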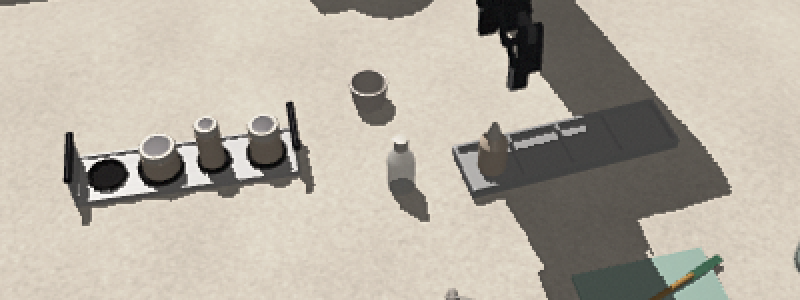

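The dropper stands upright at (492,150) in the rightmost compartment as seen from the robot, and its cup at (107,175) is empty. Contact came at the expected height, and 12 s per transfer fits the time limit. I'll move the other three.

```bash
python3 - <<'E'
from h import *
for y in(-.033,.033,.099): transfer(y)
r.move_to([.45,-.05,.35],quat(STAND))
for n in("scene","side"):
    im=optics.get_image(n); W=cloud(im); Z=W[...,2]; m=((Z>.03)&(Z<.12)&(W[...,1]>.05)&(W[...,1]<.36)&(W[...,0]>.5)&(W[...,0]<.65)).astype(np.uint8)
    k,lab,st,_=cv2.connectedComponentsWithStats(m)
    for i in range(1,k):
        if st[i,4]>50:
            p=W[lab==i]; c,L,w,a=rect(p[:,:2]); d=c-STAND[0]; s,cc=np.sin(STAND[1]),np.cos(STAND[1])
            print(n,st[i],"local",(d@[cc,s]).round(4),(d@[-s,cc]).round(4),round(L),round(w),np.nanpercentile(p[:,2],99).round(4))
    u0,v0=(80,150) if n=="scene" else (120,110)
    cv2.imwrite(f"pics/{n}2.png",im["pixels"][v0:v0+150 if n=="scene" else 400,u0:u0+400,::-1].repeat(2,0).repeat(2,1)[:600])
E
```

```text
down [ 0.58 -0.72 -0.78]
grip 0.511 45.8 [-0.73  1.43  4.89]
held 0.515 [-0.41  0.54 -1.21]
place z 0.0436 0.043 [-1.69 -1.69  8.16]
open [-0.53  0.76  1.93]
t 29.0417
down [-0.66 -1.74  0.8 ]
grip 0.347 44.6 [-2.37 -0.4   4.84]
held 0.351 [-0.67 -1.45 -1.7 ]
place z 0.0433 0.043 [-1.38 -0.91  4.46]
open [ 0.02 -0.24  0.52]
t 42.0583
down [-0.02 -0.45 -0.65]
grip 0.451 45.1 [-1.25  0.2   4.93]
held 0.452 [-0.72 -0.34 -1.69]
place z 0.0435 0.043 [-3.24 -0.59  6.31]
open [ 0.22 -0.78  1.92]
t 54.95
scene [392 196  18  19 270] local 0.0021 0.0989 39 39 0.0653
scene [369 199  15  21 240] local 0.0036 0.0306 30 28 0.0801
scene [319 211  15  23 238] local 0.0044 -0.1022 35 32 0.0853
scene [343 210  19  18 271] local 0.0021 -0.0316 45 43 0.0534
side [190 149  17  20 293] local -0.003 0.0964 38 38 0.0663
side [212 150  15  26 317] local -0.0026 0.0291 32 30 0.0811
side [256 162  16  29 329] local -0.0074 -0.1052 34 25 0.0874
side [230 167  21  17 304] local -0.0035 -0.0343 46 45 0.0534
```

View pics/scene2.png

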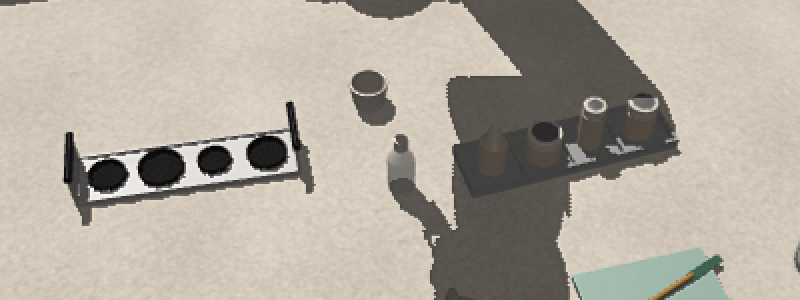

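View pics/side2.png

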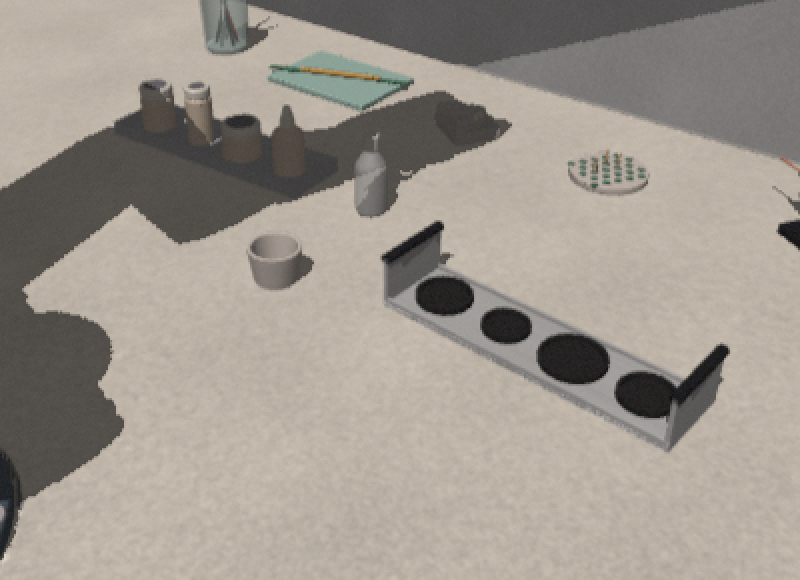

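The four containers stand upright in order within about 5 mm of the compartment centres (middle (642,115), slim (593,120), squat (544,142), dropper (491,150)). All the cups are empty and the arm is clear.

```bash
python3 -c "
from cell import r
print(r.hand_in(), r.current_t())"
```

```text
the job is handed in; nothing more can be done
the job is handed in; nothing more can be done
```

The job is handed in: all four containers stand upright in the bench stand, in the rack's order from the robot's left (middle jar, slim jar, squat pot, dropper bottle), each set down on its compartment floor, with about 55 s used at the last transfer.

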